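# Set the trunking cutter's length stop from a sample

## Robot

A 7-joint arm with a two-finger parallel gripper is mounted at the origin on the work surface. World frame = base frame: x ahead of the robot, y to its left, z up, the work surface at z = 0. Lengths are in mm, angles in rad, forces in N, time in s.
With the tool pointing down it reaches from about 350 to 900 mm from the base axis. Payload 19.9 kg.
Tool frame: the origin (TCP) lies on the centre line of the jaws, within the pads' length; the fingertips stand 17 mm ahead of it and the grasp point (between the pads) lies 2 mm behind it; z points along the fingers, y is the line along which they close (so a half turn about z gives the same grasp; the last joint's range is limited). The gripper opens to 85 mm and grips with 20 to 120 N. Pads are 22 mm wide; open, the fingers measure 114 mm over their backs; the gripper's body (76 mm by 85 mm) begins 54 mm behind the grasp point. The pads swing forward as they close: fully open they stand 13 mm farther back than shut.
Start: joints at [1.242, 0.417, -0.01, 1.614, 0.005, 1.111, -0.053], TCP at [176.799, -599.454, 248.26] pointing down, gripper open.
Joint ranges: [-2.81, 2.81], [-0.39, 2.02], [-1.27, 1.25], [0.06, 2.57], [-1.19, 4.33], [0.19, 2], [-2.82, 2.82]. Speed limits (rad/s): [1.89, 1.89, 2.39, 2.39, 3.01, 3.01, 3.01].

## Interface

Orientations are given as a unit quaternion [x, y, z, w].
In Python, from station import arm gives the robot as it stands.
- The arm moves only by the shell command python3 -m inch 'ROWS'. ROWS is JSON, a list of rows, each a list of 7 numbers: the shift along the tool's x, y, z normalised to -1 to 1, where 1 is 0.2 m, then the turn, a rotation vector about the tool's x, y, z normalised to -1 to 1, where 1 is 90 degrees, then the opening, from -1 (shut) to 1 (fully open), so that 0 is half open. In form: [[dx, dy, dz, ax, ay, az, fingers], ...]. A call has 1 to 12 rows; each row is the pose to reach, as a shift and turn from the pose commanded when the call began, along the tool's axes at that moment; what a row does not reach only later rows make up. A row lasts 1/8 s, in which the tool goes at most 62.5 mm and 10.7 degrees, less where a joint would pass 70% of its speed; a pose out of reach is approached as far as the arm can. A call with a number of a shift or a turn outside -1 to 1 is refused whole. A call with a gripper value outside its range is refused whole. The fingers move at their own pace and stop on an object; the grip force is fixed at half the most. Time passes only in rows, so rows that repeat a pose let the fingers close. It gives the time, the measured TCP pose, the force, the opening and the grip force at its end, in the units of the state.
- arm.state(): the state, without advancing time (a new reading comes with each control period).
- arm.read_camera(name): name is "side" or "top" or "wrist"; returns the picture (384x512x3 uint8, red, green, blue); there is no depth.
- arm.camera_info(name): a dict with "fx", "fy", "cx", "cy" (pixels), "R" (3x3) and "t" (3): a world point X has camera coordinates R X + t. Camera axes: x right, y down, z forward; pixel columns grow to the right and rows downward; lengths in mm; the calibration is good to about 2 mm. A picture is of the moment at which its call begins: read the wrist's pose just before it. camera_info takes no time and is no camera call; for the wrist camera it gives the pose at the moment of the call.
- arm.finish_job(): hands the job in; it is judged then, once.
The state is a dict: "time": time; "joints": joint angles; "qd": joint speeds; "effort": joint torques, N m; "ee_pos": TCP position; "ee_rot": TCP orientation; "contact_force": force on the tool from outside, world axes, zero at the start; "wrist_torque": the same for the moment, N m; "finger_gap": finger opening in mm; "gripper_force": force on a finger pad.
Only numpy, scipy, OpenCV 4.12 (cv2) and the standard library are available. Lean on these libraries where they do the work, as an engineer would, in place of code of your own. Each camera call takes 0.05 s, during which the arm holds its last target. There are 200 camera calls.

## Task

Set the trunking cutter's length stop from the white sample length. Lay the sample flat in the cutter's channel between the blue guard and the red stop, slide the stop so that it pushes the sample gently into the guard until you feel the hidden sprung pad inside begin to give (do not ram it), and then flip the orange cam lever fully down to clamp the stop there, with the sample still held between stop and pad. Leave the other things on the bench where they are.

Things in the scene. Friction and masses are not known exactly. Their poses are not given: they have to be found in the camera images.
- jig: Trunking cutter, fixed to the bench. Origin: on the bench under the middle of the guard's mouth; +y runs along the channel into the guard, +x across to the rail, z up. Channel floor at z = 10 mm, centred on x = 0, 48 mm wide between lips 8 mm high, 8 mm thick, from y = -275 mm into the guard. Rail 24 mm wide, top z = 34 mm, centred on x = 65 mm, y = -280 to 0.
- hood: Cutter's blue guard, yellow front edge; frame as jig. Covers y = 0 to 110, x = -51 to 51, z to 122 mm, fixed handle on top, up to 165 mm. Mouth (-y side) 78 mm wide, open to z = 60 mm. Inside, unseen: a sprung pad, its face at an unknown depth 15 to 65 mm from the mouth; it gives at 1.5 N, its spring rises to 5 N, hard bottom after 15 mm. Over 18 N on it is ramming.
- sample: White trunking sample, loose, 40 mm wide (x), 120 mm long (y), 40 mm high (z), 0.10 to 0.20 kg; both ends alike. Origin: centre of its underside. It starts flat on the bench, beside the cutter.
- stop_face (a point): Middle of the flat aluminium striking face of the sliding stop, on the channel's centre line, 30 mm above the bench. The face is the stop's +y side (cutter axes), 44 mm high (z = 15 to 59 mm), x = -22 to +90 mm.
- stop (a joint): Travel of the red sliding stop along the rail towards the guard: 0 = face 190 mm outside the guard's mouth, at most 0.150 m. It slides with a steady drag of about 7 N and stays where it is left; with the cam lever down it is clamped.
- stop_fin (a point): Top middle of the upright black push fin at the rear of the stop: 42 mm (x) by 14 mm (y), 60 mm high, its top 116 mm above the bench; 65 mm to +x and 79 mm behind the face (cutter axes). Push its rear (-y) face, or pinch it along y.
- cam_lever (a joint): Cam lever angle: 0 = standing up at 46 degrees above level, grows as it folds down towards the channel, 0.80 rad = fully down (level, clamped). It starts between 0 and 0.2 and stays where it is left.
- lever_pivot (a point): Pivot of the orange cam lever (axis along the cutter's y), over the rail, 50 mm above the bench, 37 mm behind the stop's face. The lever, 16 mm wide, points to the cutter's -x; pressing straight down on it 35 to 45 mm to the -x side of the pivot closes it, with 3 N at first and 8 to 12 N near the end. Fully down its upper surface is level, 72 mm above the bench.
- lever_tip (a point): Upper edge of the orange lever's free end, 97 mm from the pivot.
- orange_box: Bystander: open orange junction box, 85 x 85 x 45 mm. Origin: centre of its underside.
- round_box: Bystander: open black round wall box, 72 mm across, 45 mm high. Origin: centre of its underside.
- socket: Bystander: white socket outlet, 82 x 82 x 40 mm. Origin: centre of its underside.
- triple_frame: Bystander: white frame with three black switches, 80 x 220 x 18 mm. Origin: centre of its underside.
- screwdriver: Bystander: red-handled screwdriver, 200 mm. Origin: at its middle.
- offcut: Bystander: small grey trunking offcut, 30 x 90 x 25 mm (not the sample). Origin: centre of its underside.
- jar: Bystander: clear jar with yellow cap, 66 mm across, 85 mm high. Origin: centre of its underside.
Not all that is in view belongs to the job. Leave any purple or turquoise look-alike of the sample alone.

How it is judged:
By the outcome, as a careful person would: the job done as asked, in the order asked, and still so for the second after the job is handed in, with the robot touching nothing.
It also fails if it takes over 64 s, if anything falls off the work surface, if the arm or the gripper's body presses on something with over 40 N, if the wrist force passes 120 N, or if a joint passes its speed limit or range.

## Working session

There is one attempt and no reset: what is moved stays moved. The work goes in short steps, Python scripts to look and compute and a shell command to move; the robot and the scene stay as the last step left them, time stands still between calls to the robot, and variables do not carry over. Pictures are saved under pics/ and viewed, at most 10 in all, crops included, and the job is handed in when it is done.

```bash
mkdir -p pics; ls; python3 - <<'E'
from station import arm
import cv2
s=arm.state();print(s)
for n in("side","top"):
    i=arm.camera_info(n);print(n,i)
    cv2.imwrite(f"pics/{n}0.png",arm.read_camera(n)[:,:,::-1])
E
```

```text
pics
{'time': 0.0, 'joints': array([ 1.24253909,  0.41800715, -0.01028589,  1.6142117 ,  0.00471343,
        1.1107081 , -0.05299152]), 'qd': array([-1.63912232e-04,  1.05160950e-03, -8.42747134e-04, -3.07898093e-04,
        9.98977723e-05,  6.20562930e-04,  2.47955681e-03]), 'effort': array([ 7.36457041e-04, -8.64429331e+01,  6.79540448e-01, -4.34889722e+01,
        1.90485490e-02,  7.51077721e-03,  1.25865279e-05]), 'ee_pos': array([ 176.6553206, -599.1499721,  247.6238684]), 'ee_rot': array([ 9.89738154e-01,  1.42891417e-01, -1.49975991e-04, -6.38171483e-04]), 'contact_force': array([-0.22055142,  1.20178722, -0.3792306 ]), 'wrist_torque': array([-0.034165  , -0.0370687 , -0.00422264]), 'gripper_force': 0.0, 'finger_gap': 85.67921486845714}
side {'fx': 469.8588626526974, 'fy': 469.8588626526974, 'cx': 256.57807687353045, 'cy': 198.47541208702984, 'R': array([[ 0.99837712, -0.05402567,  0.01800978],
       [-0.0242569 , -0.68955258, -0.72382929],
       [ 0.05152405,  0.72221774, -0.68974402]]), 't': array([-566.00707789,  122.74275439, 1736.09316336])}
top {'fx': 454.9249944408084, 'fy': 454.9249944408084, 'cx': 256.17815559045584, 'cy': 190.31925926509984, 'R': array([[ 0.00741821, -0.999917  , -0.0105341 ],
       [-0.9895638 , -0.0058246 , -0.14397765],
       [ 0.14390434,  0.01149222, -0.98952487]]), 't': array([  43.64391041,  568.34526207, 1778.09829254])}
```

View pics/side0.png

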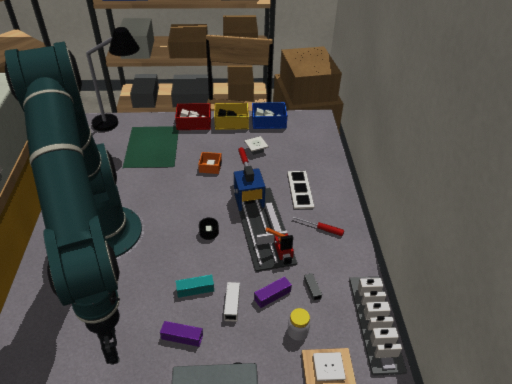

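View pics/top0.png

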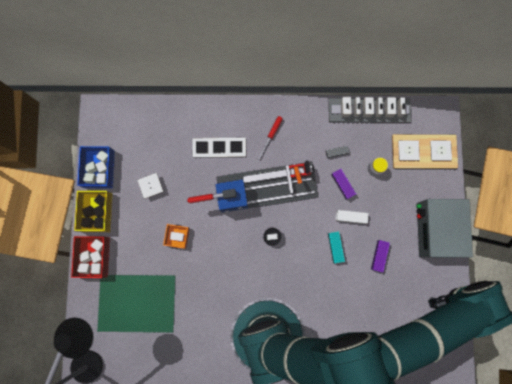

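Side view: the blue guard is at (250,188), the stop at (283,243) and the white sample at (232,302), with turquoise and purple look-alikes around it. Top view: guard (232,193), stop fin (308,168), sample (352,217). I'll zoom in next.

```bash
python3 - <<'E'
import cv2
t=cv2.imread("pics/top0.png")[145:235,205:375]; s=cv2.imread("pics/side0.png")[165:325,215:315]
cv2.imwrite("pics/tz.png",cv2.resize(t,(0,0),fx=4.7,fy=4.7,interpolation=cv2.INTER_CUBIC))
cv2.imwrite("pics/sz.png",cv2.resize(s,(0,0),fx=3.7,fy=3.7,interpolation=cv2.INTER_CUBIC))
E
```

```text
(no output)
```

View pics/tz.png

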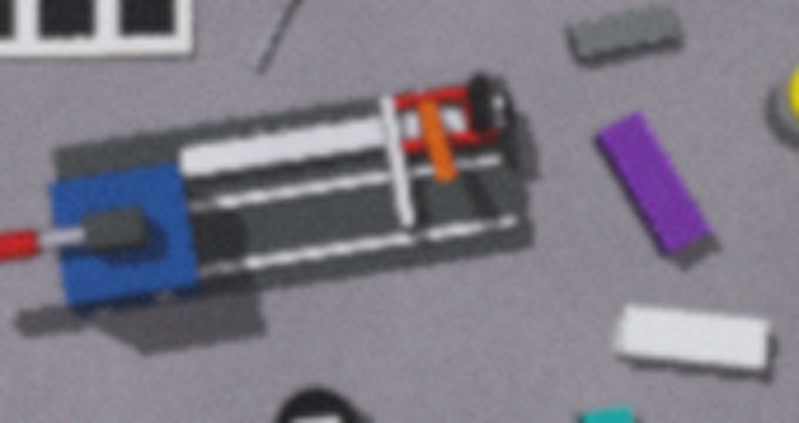

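View pics/sz.png

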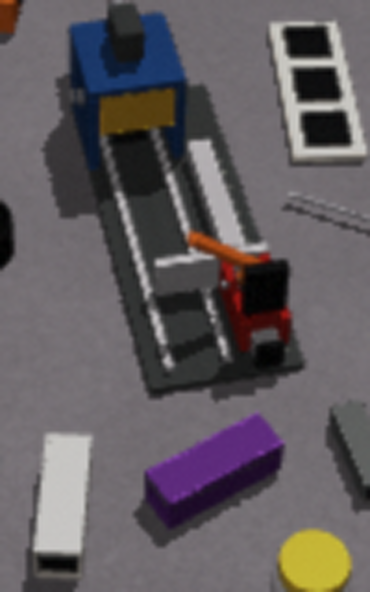

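The top crop shows the hood's top corners, the lip ends at (500,160) and (515,218), the stop plate's top edge from (385,97) to (405,225), and the sample's top corners near (625,305), (771,319), (766,369) and (620,350). The side crop shows the same things. I'll fit poses from both views.

```bash
cat >h.py <<'E'
import numpy as np
from station import arm
from scipy.optimize import least_squares
from scipy.spatial.transform import Rotation as Ro
def proj(i,X):
    c=np.asarray(X,float)@np.array(i["R"]).T+i["t"]
    return np.c_[i["fx"]*c[:,0]/c[:,2]+i["cx"],i["fy"]*c[:,1]/c[:,2]+i["cy"]]
def pl(p,P):
    P=np.asarray(P,float);c,s=np.cos(p[2]),np.sin(p[2])
    return np.c_[p[0]+c*P[:,0]-s*P[:,1],p[1]+s*P[:,0]+c*P[:,1],P[:,2]]
E
python3 - <<'E'
from h import *
T,S=arm.camera_info("top"),arm.camera_info("side")
ft=lambda a:np.array([205,145])+(np.array(a)+.5)/4.7-.5
fs=lambda a:np.array([215,165])+(np.array(a)+.5)/3.7-.5
# jig: params x,y,th,face y
def jp(p):
    f=p[3]
    top=[[51,0,122],[-51,0,122],[51,110,122],[-51,110,122],[28,-275,18],[-28,-275,18],[90,f,59],[-22,f,59]]
    sd=[[-51,0,122],[51,0,122],[-51,110,122],[51,110,122],[-28,-275,18],[28,-275,18],[-22,f-6,59]]
    return proj(T,pl(p,top)),proj(S,pl(p,sd))
a=ft([[180,165],[197,290],[52,183],[70,307],[500,160],[516,218],[384,97],[403,225]])
b=fs([[95,95],[185,72],[70,28],[163,12],[168,365],[228,358],[155,262]])
r=least_squares(lambda p:np.r_[(jp(p)[0]-a).ravel(),(jp(p)[1]-b).ravel()],[500,100,.1,-190],x_scale=[10,10,.1,10],loss="soft_l1")
print(r.x);print((jp(r.x)[0]-a).round(1).tolist(),(jp(r.x)[1]-b).round(1).tolist())
def sp(p):
    C=[[20,60,p[3]],[20,-60,p[3]],[-20,-60,p[3]],[-20,60,p[3]]]
    return proj(T,pl(p,C)),proj(S,pl(p,C))
a2=ft([[625,305],[771,319],[766,369],[620,350]]);b2=fs([[92,435],[82,555],[35,552],[45,435]])
r2=least_squares(lambda p:np.r_[(sp(p)[0]-a2).ravel(),(sp(p)[1]-b2).ravel()],[400,-300,-.1,40],x_scale=[10,10,.1,10])
print(r2.x);print((sp(r2.x)[0]-a2).round(1).tolist(),(sp(r2.x)[1]-b2).round(1).tolist())
E
```

```text
[ 5.50314577e+02  8.81429325e+01  1.68510742e-01 -1.75713394e+02]
[[0.3, -0.9], [0.8, -1.4], [-0.8, -0.1], [-0.7, -0.4], [0.9, -0.8], [-0.0, 0.3], [-0.6, -0.3], [0.2, -0.1]] [[-2.4, -0.7], [0.1, 1.8], [-1.1, -1.4], [-0.5, -0.5], [0.1, 0.6], [-0.3, -0.1], [-0.4, 0.4]]
[ 4.68771166e+02 -3.35554961e+02 -9.56342164e-02  3.80294728e+01]
[[0.3, -0.3], [-0.6, -0.2], [-0.2, -0.8], [0.5, 0.2]] [[-0.3, 0.4], [-0.2, -0.2], [-0.5, 0.0], [0.2, -0.2]]
```

```bash
cat >>h.py <<'E'
J=np.array([550.3,88.1,.1685])   # jig pose
def tgt(pos,psi):  # tool y at world angle psi, tool z down
    s=arm.state();R=Ro.from_quat(s["ee_rot"]);c,n=np.cos(psi),np.sin(psi)
    G=Ro.from_matrix(np.array([[-n,c,0],[c,n,0],[0,0,-1]]).T)
    d=R.inv().apply(np.array(pos)-s["ee_pos"])/200;w=(R.inv()*G).as_rotvec()/(np.pi/2)
    print("t",round(s["time"],2),"row",np.r_[d,w].round(4).tolist())
def st():
    s=arm.state();print({k:np.round(s[k],3).tolist() for k in("time","ee_pos","ee_rot","contact_force","finger_gap","gripper_force","joints")})
E
python3 -c "
from h import *
tgt([468.8,-335.6,190],-.0956)"
```

```text
t 0.1 row [1.7736, -0.8508, 0.2894, -0.0006, -0.0004, -0.7566]
```

```bash
python3 -m inch '[[0.9,-0.43,0.1,0,0,-0.756,1],[0.9,-0.43,0.1,0,0,-0.756,1],[0.9,-0.43,0.1,0,0,-0.756,1],[0.9,-0.43,0.1,0,0,-0.756,1],[0.9,-0.43,0.1,0,0,-0.756,1],[0.9,-0.43,0.1,0,0,-0.756,1],[0.9,-0.43,0.1,0,0,-0.756,1],[0.9,-0.43,0.1,0,0,-0.756,1]]'; python3 -c "
from h import *
st();tgt([468.8,-335.6,190],-.0956)"
```

```text
time: 1.1
ee_pos: [324.9, -466.0, 228.0]
ee_rot: [0.741, 0.672, 0.0, -0.0]
contact_force: [0.1, -0.6, 0.4]
finger_gap: 85.6
gripper_force: 0.0
{'time': 1.1, 'ee_pos': [324.909, -465.979, 228.019], 'ee_rot': [0.741, 0.672, 0.0, -0.0], 'contact_force': [0.14, -0.56, 0.401], 'finger_gap': 85.645, 'gripper_force': 0.0, 'joints': [1.151, 0.353, -0.302, 1.771, 0.119, 1.036, 0.709]}
t 1.1 row [0.7185, 0.6529, 0.1902, -0.0002, -0.0003, -0.001]
```

```bash
python3 -m inch '[[0.719,0.653,0.19,0,0,-0.001,1],[0.719,0.653,0.19,0,0,-0.001,1],[0.719,0.653,0.19,0,0,-0.001,1],[0.719,0.653,0.19,0,0,-0.001,1],[0.719,0.653,0.19,0,0,-0.001,1],[0.719,0.653,0.19,0,0,-0.001,1]]'; python3 - <<'E'
from h import *
import cv2,pickle
st();i=arm.camera_info("wrist");im=arm.read_camera("wrist")[:,:,::-1]
cv2.imwrite("pics/w1.png",im);pickle.dump(i,open("w1.p","wb"))
C=[[20,60,40],[20,-60,40],[-20,-60,40],[-20,60,40]]
print(proj(i,pl([468.8,-335.6,-.0956],C)).round(0).tolist(), (-np.array(i["R"]).T@i["t"]).round(0))
E
```

```text
time: 1.85
ee_pos: [467.9, -336.9, 190.4]
ee_rot: [0.741, 0.672, -0.0, 0.0]
contact_force: [0.6, -0.4, 0.4]
finger_gap: 85.3
gripper_force: 0.0
{'time': 1.85, 'ee_pos': [467.915, -336.878, 190.373], 'ee_rot': [0.741, 0.672, -0.0, 0.0], 'contact_force': [0.596, -0.397, 0.35], 'finger_gap': 85.308, 'gripper_force': 0.0, 'joints': [0.858, 0.417, -0.364, 1.783, 0.176, 0.973, 0.325]}
[[279.0, 127.0], [276.0, 239.0], [240.0, 239.0], [238.0, 127.0]] [ 476. -257.  315.]
```

View pics/w1.png

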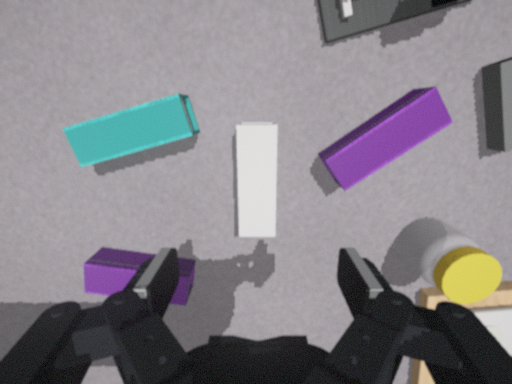

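The wrist view shows the sample's top corners at about (236,124), (277,124), (275,237) and (238,237). That is roughly 2 px off the prediction, so the sample sits at about (467,-333.5) with the yaw right. Descending to grasp.

```bash
python3 -c "
from h import *
tgt([467,-333.5,29],-.0956)"
```

```text
t 1.9 row [0.0171, -0.0061, 0.8074, -0.0001, 0.0004, -0.0013]
```

```bash
python3 -m inch '[[0.017,-0.006,0.3,0,0,0,1],[0.017,-0.006,0.6,0,0,0,1],[0.017,-0.006,0.75,0,0,0,1],[0.017,-0.006,0.807,0,0,0,1],[0.017,-0.006,0.807,0,0,0,1],[0.017,-0.006,0.807,0,0,0,-0.3],[0.017,-0.006,0.807,0,0,0,-0.5],[0.017,-0.006,0.807,0,0,0,-0.5],[0.017,-0.006,0.807,0,0,0,-0.5],[0.017,-0.006,0.807,0,0,0,-0.5],[0.017,-0.006,0.807,0,0,0,-0.5]]'
```

```text
time: 3.28
ee_pos: [468.5, -332.4, 29.9]
ee_rot: [0.74, 0.673, 0.0, 0.001]
contact_force: [-2.9, 2.0, 10.6]
finger_gap: 38.8
gripper_force: 60.8
```

```bash
python3 -m inch '[[0,0,-0.2,0,0,0,-0.5],[0,0,-0.5,0,0,0,-0.5],[0,0,-0.6,0,0,0,-0.5],[0,0,-0.6,0,0,0,-0.5]]'; python3 -c "
from h import *
p=pl(J,[[0,-88,0]])[0];print(p)
tgt([p[0],p[1],150],J[2])"
```

```text
time: 3.78
ee_pos: [468.6, -332.5, 150.5]
ee_rot: [0.74, 0.673, 0.0, 0.001]
contact_force: [-0.7, -0.4, -1.7]
finger_gap: 39.4
gripper_force: 61.4
[565.05793283   1.34630602   0.        ]
t 3.77 row [1.7075, 0.3215, 0.0003, 0.0014, 0.0013, -0.1678]
```

```bash
python3 -m inch '[[0.1,0,-0.22,0,0,-0.1,-0.5],[0.4,0.1,-0.22,0,0,-0.168,-0.5],[0.7,0.2,-0.22,0,0,-0.168,-0.5],[0.95,0.25,-0.22,0,0,-0.168,-0.5],[0.95,0.25,-0.22,0,0,-0.168,-0.5],[0.95,0.25,-0.22,0,0,-0.168,-0.5]]'; python3 - <<'E'
from h import *
import cv2
p=pl(J,[[0,-88,0]])[0]
tgt([p[0],p[1],190],J[2])
i=arm.camera_info("wrist");im=arm.read_camera("wrist")[:,:,::-1]
cv2.imwrite("pics/w2.png",im);st()
d=-175.7
for n,q in dict(hoodL=[-51,0,122],hoodR=[51,0,122],lipLend=[-28,-275,18],lipRend=[28,-275,18],rail=[53,0,34],face=[-22,d,59],faceR=[90,d,59],lipm=[-28,-5,18],lipRm=[28,-5,18]).items(): print(n,proj(i,pl(J,[q])).round(1))
E
```

```text
time: 4.53
ee_pos: [535.3, -147.8, 191.7]
ee_rot: [0.645, 0.764, -0.0, -0.001]
contact_force: [-0.6, -0.4, -2.1]
finger_gap: 38.8
gripper_force: 61.3
t 4.53 row [0.7099, 0.272, 0.0087, -0.001, -0.0004, 0.0004]
{'time': 4.575, 'ee_pos': [535.277, -148.407, 191.9], 'ee_rot': [0.645, 0.764, -0.0, -0.001], 'contact_force': [-0.012, -0.299, -1.798], 'finger_gap': 38.768, 'gripper_force': 61.332, 'joints': [0.615, 0.399, -0.498, 1.83, 0.227, 0.971, 0.19]}
hoodL [[ 263.9 -206.5]]
hoodR [[ 467.3 -206.8]]
lipLend [[280.  219.6]]
lipRend [[327.9 219.7]]
rail [[391.  -88.5]]
face [[292.7 136.7]]
faceR [[415.2 136.8]]
lipm [[288.  -68.7]]
lipRm [[352.7 -68.8]]
```

View pics/w2.png

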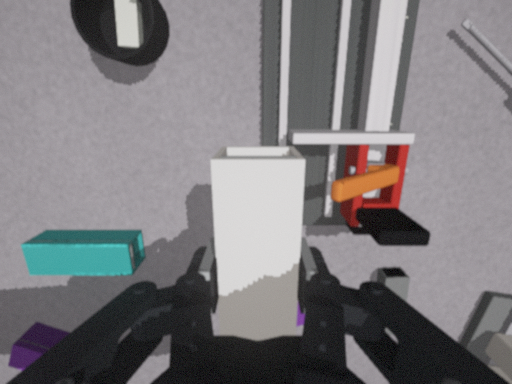

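The wrist view shows the lips at (286,0), (347,0) and (341,70), matching the prediction within 1 px. The stop face's top edge is at v≈131, u 288–413 (predicted 136.7). The sample's far top edge is at v≈157, u 212–305. I'll check how the sample sits in the hand.

```bash
python3 - <<'E'
from h import *
import cv2
s=arm.state();i=arm.camera_info("wrist");e=s["ee_pos"]
p0=[e[0],e[1],J[2]]
def P(a,x=0,y=0,z=10):return proj(i,pl(p0,[[x+q[0],y+q[1],e[2]+z+q[2]] for q in a]))
C=[[-20,60,0],[20,60,0],[-20,60,-40],[20,60,-40]]
for y in(-3,0,3):
  for z in (7,10,13): print(y,z,P(C,y=y,z=z).round(0).tolist())
im=cv2.imread("pics/w2.png");g=cv2.cvtColor(im,cv2.COLOR_BGR2GRAY).astype(int)
print(g[138:166,258].tolist()); print(g[175,200:226].tolist(),g[175,292:316].tolist())
print(g[118:150,300].tolist(),g[118:150,320].tolist()); 
E
```

```text
-3 7 [[210.0, 164.0], [303.0, 164.0], [222.0, 150.0], [292.0, 150.0]]
-3 10 [[209.0, 165.0], [304.0, 165.0], [221.0, 151.0], [293.0, 151.0]]
-3 13 [[207.0, 167.0], [305.0, 167.0], [220.0, 152.0], [293.0, 152.0]]
0 7 [[210.0, 157.0], [303.0, 157.0], [221.0, 145.0], [292.0, 145.0]]
0 10 [[208.0, 158.0], [304.0, 158.0], [221.0, 145.0], [293.0, 145.0]]
0 13 [[207.0, 159.0], [305.0, 159.0], [220.0, 146.0], [293.0, 146.0]]
3 7 [[209.0, 150.0], [303.0, 150.0], [221.0, 139.0], [292.0, 139.0]]
3 10 [[208.0, 151.0], [305.0, 151.0], [220.0, 140.0], [293.0, 140.0]]
3 13 [[207.0, 152.0], [306.0, 152.0], [220.0, 140.0], [294.0, 140.0]]
[159, 163, 162, 160, 155, 154, 155, 158, 174, 195, 211, 215, 216, 214, 215, 216, 212, 190, 159, 143, 159, 188, 209, 216, 216, 215, 217, 216]
[161, 164, 163, 161, 163, 163, 165, 165, 164, 166, 177, 195, 210, 214, 216, 216, 216, 214, 215, 216, 217, 215, 216, 218, 216, 215] [216, 217, 215, 217, 215, 214, 215, 215, 217, 216, 216, 207, 178, 131, 104, 99, 103, 99, 103, 102, 97, 103, 103, 103]
[98, 97, 104, 102, 97, 102, 98, 99, 104, 101, 107, 120, 122, 131, 143, 179, 203, 211, 212, 212, 211, 211, 210, 211, 205, 179, 129, 80, 73, 74, 73, 74] [98, 98, 103, 100, 99, 98, 96, 97, 100, 98, 104, 116, 127, 127, 144, 179, 203, 210, 212, 211, 211, 211, 212, 208, 205, 182, 129, 80, 73, 69, 68, 69]
```

```bash
python3 -m inch '[[0.3,0.12,0,0,0,0,-0.5],[0.6,0.23,0,0,0,0,-0.5],[0.726,0.272,0,0,0,0,-0.5],[0.726,0.272,0,0,0,0,-0.5],[0.726,0.272,0,0,0,0,-0.5]]'; python3 - <<'E'
from h import *
import cv2
p=pl(J,[[-.7,-84,0]])[0]
tgt([p[0],p[1],60],J[2])
i=arm.camera_info("wrist");im=arm.read_camera("wrist")[:,:,::-1];st()
cv2.imwrite("pics/w3.png",im)
for n,q in dict(hoodL=[-51,0,122],hoodR=[51,0,122],mouthfloorL=[-39,0,10],lipLend=[-28,-40,18],lipRend=[28,-40,18],lipm=[-28,0,18],lipRm=[28,0,18]).items(): print(n,proj(i,pl(J,[q])).round(1))
E
```

```text
time: 5.2
ee_pos: [564.9, 3.0, 192.4]
ee_rot: [0.646, 0.764, -0.0, -0.0]
contact_force: [0.8, -0.5, -0.5]
finger_gap: 39.3
gripper_force: 61.3
t 5.2 row [0.0118, -0.0037, 0.6622, -0.0005, 0.0002, -0.0009]
{'time': 5.25, 'ee_pos': [564.945, 2.825, 192.537], 'ee_rot': [0.646, 0.763, -0.0, -0.0], 'contact_force': [0.632, -0.005, -1.174], 'finger_gap': 39.056, 'gripper_force': 61.341, 'joints': [0.37, 0.422, -0.541, 1.805, 0.257, 0.985, -0.109]}
hoodL [[179.9  97.3]]
hoodR [[333.4  97.1]]
mouthfloorL [[220.  100.6]]
lipLend [[231.  140.1]]
lipRend [[283.4 140. ]]
lipm [[229.7 100.5]]
lipRm [[284.5 100.4]]
```

View pics/w3.png

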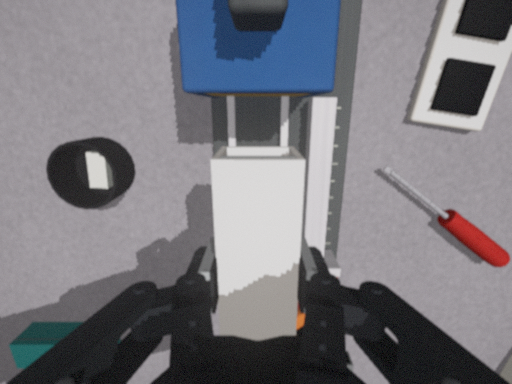

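The hood's front corners are at (183,92) and (335,92), and the lips at u≈232 and 285. That shifts the jig estimate by about +1 mm in x and +3 mm in y. Lowering now.

```bash
sed -i 's/^J=.*/J=np.array([550.8,91.3,.1685])/' h.py; python3 -c "
from h import *
p=pl(J,[[-.7,-86,0]])[0]
tgt([p[0],p[1],46],J[2])"
```

```text
t 5.25 row [0.0183, 0.0014, 0.7327, -0.0004, 0.0002, -0.0012]
```

```bash
python3 -m inch '[[0.018,0.001,0.25,0,0,0,-0.5],[0.018,0.001,0.5,0,0,0,-0.5],[0.018,0.001,0.65,0,0,0,-0.5],[0.018,0.001,0.7,0,0,0,-0.5],[0.018,0.001,0.733,0,0,0,-0.5],[0.018,0.001,0.733,0,0,0,-0.5]]'
```

```text
time: 6.0
ee_pos: [565.1, 8.0, 47.0]
ee_rot: [0.645, 0.764, 0.0, 0.0]
contact_force: [0.0, 0.2, 0.3]
finger_gap: 38.8
gripper_force: 61.3
```

```bash
python3 -m inch '[[0,0,0.01,0,0,0,-0.5],[0,0,0.02,0,0,0,-0.5],[0,0,0.02,0,0,0,-0.5]]';python3 -m inch '[[0,0,0.01,0,0,0,-0.5],[0,0,0.01,0,0,0,-0.5]]'
```

```text
time: 6.38
ee_pos: [564.7, 8.3, 42.4]
ee_rot: [0.645, 0.764, 0.0, 0.0]
contact_force: [-0.5, 0.1, -1.5]
finger_gap: 39.0
gripper_force: 61.3
time: 6.62
ee_pos: [564.6, 8.3, 40.1]
ee_rot: [0.645, 0.764, -0.0, -0.0]
contact_force: [-0.4, -0.1, -0.2]
finger_gap: 39.1
gripper_force: 61.3
```

```bash
python3 -m inch '[[0,0,0.005,0,0,0,-0.5],[0,0,0.008,0,0,0,-0.5],[0,0,0.008,0,0,0,-0.5]]'
```

```text
time: 7.0
ee_pos: [564.7, 8.4, 39.9]
ee_rot: [0.645, 0.764, -0.0, 0.0]
contact_force: [-10.4, -1.0, 25.5]
finger_gap: 39.1
gripper_force: 64.9
```

```bash
python3 -m inch '[[0,0,-0.006,0,0,0,0.2],[0,0,-0.006,0,0,0,0.2],[0,0,-0.006,0,0,0,0.2],[0,0,-0.006,0,0,0,0.2],[0,0,-0.2,0,0,0,0.2],[0,0,-0.5,0,0,0,0.2],[0,0,-0.75,0,0,0,0.2],[0,0,-0.8,0,0,0,0.2],[0,0,-0.8,0,0,0,0.2]]'; python3 - <<'E'
from h import *
import cv2
i=arm.camera_info("wrist");im=arm.read_camera("wrist")[:,:,::-1];st()
im=np.ascontiguousarray(im)
t=np.ascontiguousarray(arm.read_camera("top")[145:235,205:375,::-1]);t=cv2.resize(t,(512,271))
cv2.imwrite("pics/w4.png",im if 0 else np.vstack([im[60:384],t]))
print(proj(i,pl(J,[[x,y,z] for x,y,z in [(-20,-26,50),(20,-26,50),(20,-146,50),(-20,-146,50)]])).round(0).tolist())
E
```

```text
time: 8.12
ee_pos: [564.7, 8.1, 198.7]
ee_rot: [0.645, 0.764, 0.0, 0.0]
contact_force: [-0.2, 0.3, -0.2]
finger_gap: 51.5
gripper_force: 0.0
{'time': 8.175, 'ee_pos': [564.262, 8.045, 197.744], 'ee_rot': [0.645, 0.764, -0.0, -0.0], 'contact_force': [-0.393, -1.052, -0.224], 'finger_gap': 51.322, 'gripper_force': 0.0, 'joints': [0.371, 0.417, -0.553, 1.802, 0.256, 0.996, -0.117]}
[[237.0, 131.0], [278.0, 131.0], [275.0, 242.0], [239.0, 242.0]]
```

View pics/w4.png

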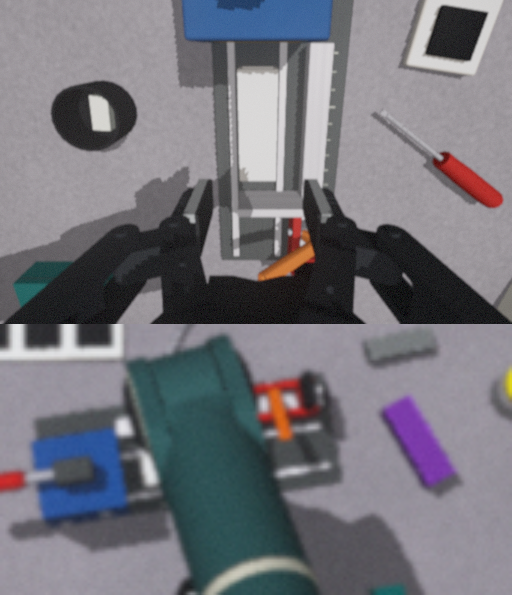

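The sample lies flat between the lips, top corners at (237,127), (278,127), (275,242) and (239,242) in the full frame, as predicted. Going behind the fin with the fingers shut.

```bash
python3 -c "
from h import *
p=pl(J,[[65,-292,0]])[0]
tgt([p[0],p[1],185],J[2])"
```

```text
t 8.22 row [-1.0392, 0.3289, 0.0606, -0.0012, -0.0003, 0.0003]
```

```bash
python3 -m inch '[[-0.3,0.1,0.05,0,0,0,-1],[-0.6,0.2,0.05,0,0,0,-1],[-0.9,0.3,0.05,0,0,0,-1],[-1,0.329,0.06,0,0,0,-1],[-1,0.329,0.06,0,0,0,-1],[-1,0.329,0.06,0,0,0,-1],[-1,0.329,0.06,0,0,0,-1]]'; python3 - <<'E'
from h import *
import cv2
p=pl(J,[[65,-292,0]])[0]
tgt([p[0],p[1],92],J[2])
i=arm.camera_info("wrist");im=arm.read_camera("wrist")[:,:,::-1];st()
cv2.imwrite("pics/w5.png",im)
f=-174
for n,q in dict(faceL=[-22,f,59],faceR=[90,f,59],fin1=[44,f-86,116],fin2=[86,f-86,116],fin3=[44,f-72,116],lip=[28,-275,18],tipUnder=[65,-292,75]).items(): print(n,proj(i,pl(J,[q])).round(0))
E
```

```text
time: 9.1
ee_pos: [662.9, -176.4, 186.5]
ee_rot: [0.644, 0.765, 0.0, -0.0]
contact_force: [0.5, 0.2, -0.3]
finger_gap: 0.2
gripper_force: 0.0
t 9.1 row [-0.0464, -0.0032, 0.4726, -0.0002, -0.0003, 0.0013]
{'time': 9.15, 'ee_pos': [663.042, -176.694, 186.698], 'ee_rot': [0.644, 0.765, 0.0, -0.0], 'contact_force': [-0.364, -0.075, 0.601], 'finger_gap': 0.03, 'gripper_force': 0.0, 'joints': [0.532, 0.628, -0.472, 1.488, 0.305, 1.099, 0.168]}
faceL [[153.  71.]]
faceR [[287.  71.]]
fin1 [[228. 189.]]
fin2 [[285. 189.]]
fin3 [[227. 170.]]
lip [[223. 177.]]
tipUnder [[256. 210.]]
```

View pics/w5.png

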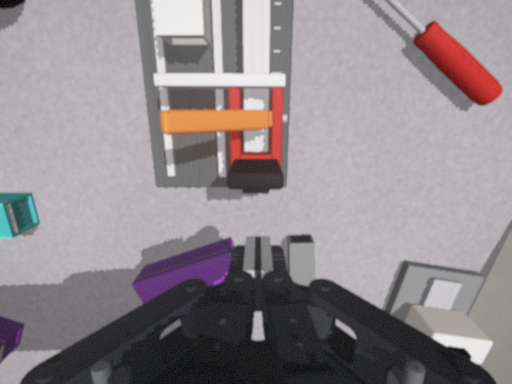

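The fin's rear top edge is at u 228–283, v≈189, as predicted, and the finger tips sit behind it at (258,250). Descending, then pushing.

```bash
python3 -m inch '[[-0.046,-0.003,0.2,0,0,0,-1],[-0.046,-0.003,0.4,0,0,0,-1],[-0.046,-0.003,0.473,0,0,0,-1],[-0.046,-0.003,0.473,0,0,0,-1]]'; python3 -m inch '[[0.03,0,0,0,0,0,-1],[0.06,0,0,0,0,0,-1],[0.08,0,0,0,0,0,-1],[0.1,0,0,0,0,0,-1],[0.11,0,0,0,0,0,-1],[0.12,0,0,0,0,0,-1]]'; python3 -c "
from h import *
st();s=arm.state();print((s['ee_pos'][:2]-J[:2])@[-np.sin(J[2]),np.cos(J[2])])"
```

```text
time: 9.65
ee_pos: [664.1, -186.4, 92.1]
ee_rot: [0.645, 0.764, -0.0, -0.0]
contact_force: [-0.4, 0.3, -0.2]
finger_gap: -0.5
gripper_force: 0.0
time: 10.4
ee_pos: [660.5, -164.7, 92.6]
ee_rot: [0.645, 0.764, -0.0, 0.001]
contact_force: [2.3, -7.7, 2.6]
finger_gap: 0.2
gripper_force: 0.0
{'time': 10.4, 'ee_pos': [660.504, -164.7, 92.605], 'ee_rot': [0.645, 0.764, -0.0, 0.001], 'contact_force': [2.299, -7.673, 2.631], 'finger_gap': 0.215, 'gripper_force': 0.0, 'joints': [0.496, 0.721, -0.438, 1.563, 0.357, 0.936, 0.109]}
-270.7723013474755
```

```bash
python3 -m inch '[[0.025,0,0,0,0,0,-1],[0.05,0,0,0,0,0,-1],[0.075,0,0,0,0,0,-1],[0.1,0,0,0,0,0,-1],[0.125,0,0,0,0,0,-1],[0.15,0,0,0,0,0,-1]]'; python3 -m inch '[[0.025,0,0,0,0,0,-1],[0.05,0,0,0,0,0,-1],[0.075,0,0,0,0,0,-1],[0.1,0,0,0,0,0,-1],[0.125,0,0,0,0,0,-1],[0.15,0,0,0,0,0,-1],[0.15,0,0,0,0,0,-1]]';python3 -c "
from h import *
s=arm.state();print((s['ee_pos'][:2]-J[:2])@[-np.sin(J[2]),np.cos(J[2])],(s['ee_pos'][:2]-J[:2])@[np.cos(J[2]),np.sin(J[2])])"
```

```text
time: 11.15
ee_pos: [655.5, -135.1, 92.6]
ee_rot: [0.645, 0.764, -0.0, 0.001]
contact_force: [3.2, -8.1, 2.4]
finger_gap: -0.2
gripper_force: 0.0
time: 12.02
ee_pos: [650.3, -104.8, 92.5]
ee_rot: [0.645, 0.764, -0.0, 0.001]
contact_force: [1.8, -4.1, 1.8]
finger_gap: 0.0
gripper_force: 0.0
-210.02633284967328 65.24582518082691
```

```bash
python3 -m inch '[[0.01,0,0,0,0,0,-1],[0.02,0,0,0,0,0,-1]]'|grep -E "pos|force"; python3 -m inch '[[0.01,0,0,0,0,0,-1],[0.02,0,0,0,0,0,-1]]'|grep -E "pos|force";python3 -m inch '[[0.01,0,0,0,0,0,-1],[0.02,0,0,0,0,0,-1]]'|grep -E "pos|force"; python3 -m inch '[[0.01,0,0,0,0,0,-1],[0.02,0,0,0,0,0,-1]]'|grep -E "pos|contact"
```

```text
ee_pos: [649.7, -101.7, 92.5]
contact_force: [2.1, -7.4, 2.4]
gripper_force: 0.0
ee_pos: [649.0, -97.7, 92.5]
contact_force: [2.7, -7.7, 1.7]
gripper_force: 0.0
ee_pos: [648.4, -93.7, 92.5]
contact_force: [2.7, -7.2, 1.3]
gripper_force: 0.0
ee_pos: [647.7, -89.8, 92.5]
contact_force: [1.8, -7.4, 2.1]
```

```bash
python3 -m inch '[[0.01,0,0,0,0,0,-1],[0.02,0,0,0,0,0,-1]]'|grep -E "pos|contact"; python3 -m inch '[[0.01,0,0,0,0,0,-1],[0.02,0,0,0,0,0,-1]]'|grep -E "pos|contact"
```

```text
ee_pos: [647.0, -85.9, 92.5]
contact_force: [3.0, -7.0, 0.8]
ee_pos: [646.4, -82.0, 92.5]
contact_force: [2.7, -9.7, 1.0]
```

```bash
python3 -m inch '[[0.01,0,0,0,0,0,-1],[0.02,0,0,0,0,0,-1]]'|grep -E "pos|contact"
```

```text
ee_pos: [645.8, -78.5, 92.5]
contact_force: [3.9, -10.0, 0.8]
```

Going from 7.0–7.7 N to 9.7 and then 10.0 N, the pad has started to give after about 4–6 mm. I'll stop pushing here, back off and go to the lever.

```bash
python3 -c "
from h import *
s=arm.state();d=s['ee_pos'][:2]-J[:2];y=d@[-np.sin(J[2]),np.cos(J[2])];print(y,y+97)
p=pl(J,[[28,y+60,0]])[0];print(p);tgt([p[0],p[1],150],J[2])"
python3 -m inch '[[-0.03,0,0,0,0,0,-1],[-0.08,0,0,0,0,0,-1],[-0.08,0,-0.2,0,0,0,-1],[-0.08,0,-0.5,0,0,0,-1],[-0.08,0,-0.5,0,0,0,-1],[-0.08,0,-0.5,0,0,0,-1]]'
```

```text
-183.31478930083017 -86.31478930083017
[599.08380464 -25.57262926   0.        ]
t 13.78 row [0.2991, -0.1861, -0.2883, 0.0006, 0.0014, -0.0008]
time: 14.52
ee_pos: [647.7, -92.9, 191.8]
ee_rot: [0.645, 0.764, -0.0, -0.0]
contact_force: [-0.7, -0.4, -0.5]
finger_gap: 0.3
gripper_force: 0.0
```

```bash
python3 - <<'E'
from h import *
import cv2
tgt([599.1,-25.6,150],J[2])
i=arm.camera_info("wrist");im=arm.read_camera("wrist")
cv2.imwrite("pics/w6.png",im[:,:,::-1])
h=cv2.cvtColor(im,cv2.COLOR_RGB2HSV);m=((h[...,0]>8)&(h[...,0]<20)&(h[...,1]>180)&(h[...,2]>120)).astype(np.uint8)
n,l,s,c=cv2.connectedComponentsWithStats(m);k=1+np.argmax(s[1:,4]);print(s[k],c[k])
f=-86.3
for x,z in((65,60),(28,100),(-2,125)): print(proj(i,pl(J,[[x,f-37-8,z],[x,f-37+8,z]])).round(0).tolist())
print(proj(i,pl(J,[[-22,f,59],[90,f,59]])).round(0).tolist())
# white column profile along channel centre: plate far edge
u=proj(i,pl(J,[[0,f,55]]))[0];g=im.mean(2).astype(int);print(u,g[int(u[1])-25:int(u[1])+25,int(u[0])].tolist())
E
```

```text
t 14.53 row [0.3723, -0.1833, 0.2091, -0.0002, -0.0, 0.0001]Traceback (most recent call last):
  File "<stdin>", line 7, in <module>
    return _wrapfunc(a, 'argmax', axis=axis, out=out, **kwds)
    return bound(*args, **kwds)
ValueError: attempt to get argmax of an empty sequence
```

```bash
python3 - <<'E'
from h import *
import cv2
i=arm.camera_info("wrist");im=cv2.imread("pics/w6.png")[:,:,::-1]
h=cv2.cvtColor(np.ascontiguousarray(im),cv2.COLOR_RGB2HSV);m=((h[...,0]>8)&(h[...,0]<20)&(h[...,1]>150)&(h[...,2]>60)).astype(np.uint8)
n,l,s,c=cv2.connectedComponentsWithStats(m);print([(s[k].tolist(),c[k].round(0).tolist()) for k in range(1,n) if s[k,4]>40])
f=-86.3
for x,z in((65,60),(28,100),(-2,125)): print(proj(i,pl(J,[[x,f-37-8,z],[x,f-37+8,z]])).round(0).tolist())
print(proj(i,pl(J,[[-22,f,59],[90,f,59]])).round(0).tolist())
u=proj(i,pl(J,[[0,f,59]]))[0];g=im.mean(2).astype(int);print(u,g[int(u[1])-20:int(u[1])+20,int(u[0])].tolist())
E
```

```text
[([164, 100, 110, 23, 2189], [216.0, 111.0])]
[[258.0, 123.0], [258.0, 104.0]]
[[209.0, 126.0], [208.0, 104.0]]
[[158.0, 129.0], [156.0, 103.0]]
[[156.0, 68.0], [287.0, 68.0]]
[181.59306424  68.37413276] [220, 220, 220, 221, 219, 220, 219, 219, 220, 222, 221, 220, 221, 223, 220, 221, 219, 216, 215, 216, 218, 219, 219, 220, 219, 218, 219, 218, 214, 196, 153, 111, 96, 92, 84, 86, 77, 79, 77, 80]
```

View pics/w6.png

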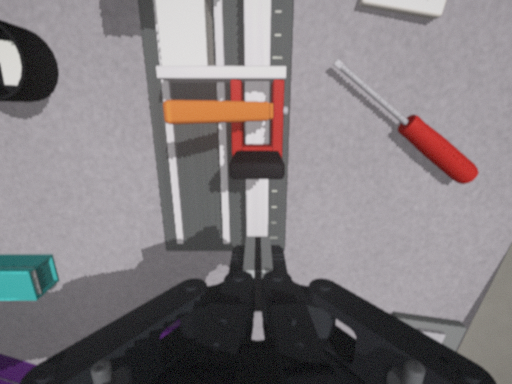

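The sample end is hard against the stop plate, with plate at v≈72 and u 157–286. The lever runs from (164,112) to (273,111), as predicted within 3 px. Moving over it and pressing down.

```bash
python3 -m inch '[[0.25,-0.12,0,0,0,0,-1],[0.378,-0.183,0,0,0,0,-1],[0.378,-0.183,0.1,0,0,0,-1],[0.378,-0.183,0.2,0,0,0,-1],[0.378,-0.183,0.2,0,0,0,-1]]'; python3 -m inch '[[0,0,0.03,0,0,0,-1],[0,0,0.06,0,0,0,-1],[0,0,0.09,0,0,0,-1],[0,0,0.12,0,0,0,-1],[0,0,0.15,0,0,0,-1]]'
```

```text
time: 15.2
ee_pos: [598.3, -24.8, 149.4]
ee_rot: [0.645, 0.764, -0.001, -0.002]
contact_force: [0.4, 1.5, 0.0]
finger_gap: 0.2
gripper_force: 0.0
time: 15.82
ee_pos: [599.3, -24.0, 121.8]
ee_rot: [0.645, 0.764, 0.0, 0.0]
contact_force: [0.6, 0.0, 1.8]
finger_gap: 0.0
gripper_force: 0.6
```

```bash
python3 -m inch '[[0,0,0.025,0,0,0,-1],[0,0,0.05,0,0,0,-1],[0,0,0.075,0,0,0,-1],[0,0,0.1,0,0,0,-1]]'; python3 -m inch '[[0,0,0.02,0,0,0,-1],[0,0,0.04,0,0,0,-1],[0,0,0.055,0,0,0,-1],[0,0,0.065,0,0,0,-1],[0,0,0.065,0,0,0,-1]]'
```

```text
time: 16.32
ee_pos: [599.2, -24.0, 101.8]
ee_rot: [0.645, 0.764, -0.0, -0.0]
contact_force: [-0.4, 0.2, 1.6]
finger_gap: -0.0
gripper_force: 0.9
time: 16.95
ee_pos: [599.1, -24.0, 89.0]
ee_rot: [0.645, 0.764, -0.0, -0.0]
contact_force: [-0.6, -0.1, 0.7]
finger_gap: 0.4
gripper_force: 0.3
```

```bash
python3 -m inch '[[0,0,0.005,0,0,0,-1],[0,0,0.01,0,0,0,-1],[0,0,0.01,0,0,0,-1]]'; python3 - <<'E'
from h import *
import cv2
i=arm.camera_info("wrist");im=np.ascontiguousarray(arm.read_camera("top"))
for n,im,i in(("top",im,arm.camera_info("top")),("side",np.ascontiguousarray(arm.read_camera("side")),arm.camera_info("side"))):
    cv2.imwrite(f"pics/{n}7.png",im[:,:,::-1])
    h=cv2.cvtColor(im,cv2.COLOR_RGB2HSV);m=((h[...,0]>4)&(h[...,0]<20)&(h[...,1]>150)&(h[...,2]>60)).astype(np.uint8)
    k,l,s,c=cv2.connectedComponentsWithStats(m);print(n,[(s[q].tolist(),c[q].round(0).tolist()) for q in range(1,k) if s[q,4]>8])
    f=-84
    for a in (0.,.8):
        # lever tip at angle
        t=np.pi*46/180-a; print(a,proj(i,pl(J,[[65-97*np.cos(t)*r,f-37,50+97*np.sin(t)*r+22] for r in(0,.5,1)])).round(0).tolist())
E
```

```text
time: 17.32
ee_pos: [599.3, -24.0, 88.5]
ee_rot: [0.645, 0.764, -0.0, 0.0]
contact_force: [-13.1, -1.1, 30.2]
finger_gap: -0.3
gripper_force: 15.0
top [([164, 225, 25, 23, 326], [176.0, 236.0])]
0.0 [[273.0, 172.0], [274.0, 179.0], [276.0, 186.0]]
0.8 [[273.0, 172.0], [275.0, 184.0], [277.0, 196.0]]
side [([199, 152, 22, 22, 379], [209.0, 163.0]), ([251, 217, 24, 8, 96], [262.0, 221.0])]
0.0 [[276.0, 217.0], [267.0, 211.0], [258.0, 206.0]]
0.8 [[276.0, 217.0], [263.0, 219.0], [250.0, 221.0]]
```

The force rises sharply with the tips at z≈71.5, so the lever is fully down; the side camera agrees. Retracting and checking.

```bash
python3 -m inch '[[0,0,-0.1,0,0,0,-1],[0,0,-0.4,0,0,0,-1],[0,0,-0.7,0,0,0,-1],[-0.3,0.2,-0.7,0,0,0,-1],[-0.6,0.3,-0.7,0,0,0,-1],[-0.6,0.3,-0.7,0,0,0,-1]]'; python3 - <<'E'
from h import *
import cv2
st();i=arm.camera_info("wrist");im=np.ascontiguousarray(arm.read_camera("wrist"));cv2.imwrite("pics/w8.png",im[:,:,::-1])
h=cv2.cvtColor(im,cv2.COLOR_RGB2HSV);m=((h[...,0]>8)&(h[...,0]<20)&(h[...,1]>150)&(h[...,2]>60)).astype(np.uint8)
k,l,s,c=cv2.connectedComponentsWithStats(m);print([(s[q].tolist(),c[q].round(0).tolist()) for q in range(1,k) if s[q,4]>40])
f=-84.5
for a in (.6,.7,.8):
    t=.8-a; print(a,proj(i,pl(J,[[65-97*np.cos(t),f-37+d,72+97*np.sin(t)] for d in(-8,8)])).round(0).tolist())
u=proj(i,pl(J,[[0,f,59]]))[0];print(u);g=im.mean(2).astype(int);print(g[int(u[1])-20:int(u[1])+20,int(u[0])].tolist())
S=arm.camera_info("side");im=np.ascontiguousarray(arm.read_camera("side"));h=cv2.cvtColor(im,cv2.COLOR_RGB2HSV);m=((h[...,0]>4)&(h[...,0]<20)&(h[...,1]>150)&(h[...,2]>60)).astype(np.uint8)
k,l,s,c=cv2.connectedComponentsWithStats(m);print("side",[(s[q].tolist(),c[q].round(0).tolist()) for q in range(1,k) if s[q,4]>8])
E
```

```text
time: 18.18
ee_pos: [679.4, -137.0, 226.7]
ee_rot: [0.647, 0.763, -0.0, 0.0]
contact_force: [-0.8, -0.2, 0.1]
finger_gap: -0.1
gripper_force: 0.0
{'time': 18.175, 'ee_pos': [679.417, -136.99, 226.701], 'ee_rot': [0.647, 0.763, -0.0, 0.0], 'contact_force': [-0.808, -0.217, 0.091], 'finger_gap': -0.055, 'gripper_force': 0.0, 'joints': [0.471, 0.603, -0.482, 1.432, 0.29, 1.176, 0.114]}
[([201, 45, 20, 7, 42], [211.0, 47.0]), ([130, 46, 107, 20, 1334], [179.0, 57.0])]
0.6 [[118.0, 62.0], [115.0, 41.0]]
0.7 [[121.0, 64.0], [118.0, 43.0]]
0.8 [[126.0, 65.0], [123.0, 46.0]]
[159.69624195  12.99674339]
[]
side [([199, 152, 22, 22, 377], [209.0, 163.0]), ([251, 217, 24, 8, 107], [263.0, 220.0])]
```

```bash
python3 - <<'E'
from station import arm
print(arm.finish_job())
E
```

```text
the job is handed in; nothing more can be done
None
```

The job is handed in, with no verdict returned: the sample lies in the channel, the stop pushed it into the guard until the pad gave (about 3 N over drag, roughly 4–6 mm in), and the cam lever is fully down and stayed down after the arm pulled clear.

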